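Clear the touch-latch lid and spring it ajar

TASK

The steel focus rail has been left lying on the lid of the counter unit's filter compartment. With the fingertips only, push the rail across until it lies wholly on the fixed deck beside the lid, never picking it up; then press the lid's front edge down until its touch latch lets go, and leave it sprung ajar with the hand clear. Leave everything else on the counter where it stands.

Things in the scene. Friction and masses are not known exactly. Their poses are not given: they have to be found in the camera images.
- unit: Low white counter unit, fixed, 150 mm deep (x), 250 mm wide (y), 50 mm high. Origin on its underside; its front faces its own -x (towards the robot). In its frame the fixed solid deck spans y -130 to -2 mm and the hinged lid y 2 to 120 mm, x -75 to 65 mm; deck and shut lid are level, tops at z 50 mm, with a 4 mm seam at y 0.
- lid (a joint): Lid hinge angle, rad: 0 shut and latched, positive open, negative pressed in; hinge along the back (far) edge. Latched, it cannot be pulled up, and it bears the rail's weight. The latch lets go when the front edge is pushed down about 5 mm (-0.04 rad; firm stop at 8 mm, -0.06) and stays released: as the finger goes up, the lid's spring lifts it to rest ajar at about 0.3 rad.
- lid_pad (a point): Centre of a small flat steel disc (18 mm across) on the lid's top face, at mid width, 15 mm from its front edge: the place to press, straight down, against a spring of about 5 N. It moves with the lid; ajar it stands about 40 mm higher than shut.
- rail: Slim steel focus rail block lying loose on the lid, about 0.3 kg: a bar 36 mm wide (y) and 22 mm high with a knob (18 mm across, 16 mm long) at its +x end, 100 mm long in all (x), and a plate on its top (36 by 30 mm) up to 28 mm height. Origin at the middle of the length, on the underside; its length starts roughly parallel to the unit's x.
- rail_end_a (a point): Middle of the rail's plain end, at underside height (50 mm from its origin).
- rail_end_b (a point): Middle of the rail's knob end, at underside height (50 mm from its origin).
- turntable: Bystander: fixed round aluminium turntable with knurled edge, 172 mm across, 22 mm high; origin on its underside.
- white_lens: Bystander: white lens standing on the turntable, 66 mm across, 85 mm high; origin at its foot.
- spare_lens: Bystander: black lens standing behind the turntable, 62 mm across, 65 mm high; origin at its foot.
- mug: Bystander: black ceramic lens mug behind the unit, 76 mm across, 100 mm high; origin at its foot.
- ext_ring: Bystander: chrome extension ring lying in front of the unit's deck, 64 mm across, 18 mm high; origin on its underside.
- lens_cap: Bystander: black lens cap lying in front of the turntable, 68 mm across, 10 mm high; origin on its underside.
- filter_case: Bystander: flat black filter case at the left of the counter, 75 by 75 by 16 mm; origin on its underside.
There are look-alikes about, which are no part of the job. Leave any pink, purple or turquoise look-alike of the rail alone.

How it is judged:
By the outcome, as a careful person would: the job done as asked, in the order asked, and still so for the second after the job is handed in, with the robot touching nothing.
It also fails if it takes over 48 s, if anything falls off the work surface, if the arm or the gripper's body presses on something with over 40 N, if the wrist force passes 120 N, or if a joint passes its speed limit or range.

ROBOT

A 6-joint arm with a two-finger parallel gripper is mounted at the origin on the work surface. World frame = base frame: x ahead of the robot, y to its left, z up, the work surface at z = 0. Lengths are in m, angles in rad, forces in N, time in s.
With the tool pointing down it reaches from about 0.3 to 0.875 m from the base axis. Payload 6.4 kg.
Tool frame: the origin (TCP) lies midway between the tips of the shut fingers; the grasp point (between the pads) lies 19 mm behind it (manip.tcp_to_grasp is the distance from the TCP to the grasp point, in m); z points along the fingers, y is the line along which they close (so a half turn about z gives the same grasp; the last joint's range is limited). The gripper opens to 88 mm and grips with 3 to 60 N. Pads are 18 mm wide; open, the fingers measure 123 mm over their backs; the gripper's body (75 mm by 187 mm) begins 45 mm behind the grasp point.
Start: joints at [-0.206, 0.181, 1.607, -0, 1.354, -0.206], TCP at [0.575, 0, 0.239] pointing down, gripper open.
Joint ranges: [-2.99, 2.99], [-0.89, 2.07], [0.3, 2.58], [-1.14, 4.28], [0, 2.63], [-3.12, 3.12]. Speed limits (rad/s): [2.57, 2.57, 3.01, 3.14, 3.14, 3.14].

INTERFACE

Orientations are given as a 3x3 rotation matrix whose columns are the frame's x, y, z axes.
In Python, from cell import manip, capture, get_calibration, order gives the robot as it stands.
- The arm moves only by the tool move_arm, never from a script. Its arguments are lists of equal length, an entry for each row: "twist": the turn, a rotation vector about the tool's x, y, z scaled (see below), a list of three; "linear": the shift along the tool's x, y, z scaled (see below), a list of three; "gripper": the finger opening in mm, from 0 to 88.1. A call has 1 to 5 rows; each row shifts and turns the commanded pose from where the row before left it, along the tool's axes as they then stand; what a row does not reach is not made up. The controller multiplies each number of a shift by 3 cm and each number of a turn by 6 degrees. A row lasts 1/12 s, in which the tool goes at most 41.7 mm and 7.16 degrees, less where a joint would pass 70% of its speed; a pose out of reach is approached as far as the arm can. A call with a number of a shift or a turn outside -1 to 1 is refused whole. A call with a gripper value outside its range is refused whole. The fingers move at their own pace and stop on an object; the grip force is fixed at half the most. Time passes only in rows, so rows that do not move let the fingers close. It gives the time, the measured TCP pose, the force, the opening and the grip force at its end, in the units of the state.
- manip.get_state(): the state, without advancing time (a new reading comes with each control period).
- capture(name): name is "scene" or "side" or "wrist"; returns (picture, depth): 400x640x3 uint8, red, green, blue; 400x640 float32, m along the optical axis (not along the pixel's ray), 0 where there is no reading.
- get_calibration(name): a dict with "intrinsics" (3x3 intrinsics, pixels), "world_to_cam" (4x4, takes a point from world to camera coordinates). Camera axes: x right, y down, z forward; pixel columns grow to the right and rows downward; lengths in m; the calibration is good to about 2 mm. A picture is of the moment at which its call begins: read the wrist's pose just before it. get_calibration takes no time and is no camera call; for the wrist camera it gives the pose at the moment of the call.
- order.job_done(): hands the job in; it is judged then, once.
The state is a dict: "time_s": time; "q": joint angles; "dq": joint speeds; "joint_torque": joint torques, N m; "eef_pos": TCP position; "tcp_rot": TCP orientation; "force": force on the tool from outside, world axes, zero at the start; "torque": the same for the moment, N m; "gripper_width": finger opening in m; "gripper_force": force on a finger pad.
Only numpy, scipy, OpenCV 4.12 (cv2) and the standard library are available. Lean on these libraries where they do the work, as an engineer would, in place of code of your own. Each camera call takes 0.05 s, during which the arm holds its last target. There are 200 camera calls.

## Working session

There is one attempt and no reset: what is moved stays moved. The work goes in short steps, Python scripts to look and compute and a tool call to move; the robot and the scene stay as the last step left them, time stands still between calls to the robot, and variables do not carry over. Pictures are saved under pics/ and viewed, at most 10 in all, crops included, and the job is handed in when it is done.

Besides the shell and the picture viewer there is one more tool, called by a JSON object that holds its "fn" and its "kwargs". move_arm: Moves the arm, as the interface text tells. Shifts and turns lie within -1 to 1; 1 stands for 3 cm of shift or 6 degrees of turn. Its arguments: {"type":"object","properties":{"twist":{"type":"array","items":{"type":"array","items":{"type":"number"}}},"linear":{"type":"array","items":{"type":"array","items":{"type":"number"}}},"gripper":{"type":"array","items":{"type":"number"}}},"required":["twist","linear","gripper"]}

```bash
mkdir -p pics; python3 - <<'E'
from cell import *
import cv2,numpy as np
for n in("scene","side"):
    p,d=capture(n);cv2.imwrite(f"pics/{n}0.png",p[:,:,::-1]);np.savez(f"{n}0.npz",p=p,d=d)
    print(n,get_calibration(n))
s=manip.get_state();print(s['time_s'],s['eef_pos'],s['tcp_rot'],s['gripper_width'])
E
```

```text
scene {'intrinsics': array([[470.46170731,   0.        , 312.87179196],
       [  0.        , 470.46170731, 197.90084507],
       [  0.        ,   0.        ,   1.        ]]), 'world_to_cam': array([[-8.21619924e-01,  5.70035602e-01,  3.36955010e-04,
         3.79675277e-01],
       [ 4.88651489e-01,  7.04621198e-01, -5.14517920e-01,
        -2.70216454e-01],
       [-2.93530958e-01, -4.22573521e-01, -8.57479560e-01,
         1.55167977e+00],
       [ 0.00000000e+00,  0.00000000e+00,  0.00000000e+00,
         1.00000000e+00]])}
side {'intrinsics': array([[438.38315619,   0.        , 310.23972403],
       [  0.        , 438.38315619, 191.7334201 ],
       [  0.        ,   0.        ,   1.        ]]), 'world_to_cam': array([[ 0.99035464, -0.13728348, -0.01873325, -0.48132275],
       [-0.09062069, -0.53950541, -0.83709128,  0.1440669 ],
       [ 0.10481212,  0.83071485, -0.54674241,  0.98543844],
       [ 0.        ,  0.        ,  0.        ,  1.        ]])}
0.1 [5.74534429e-01 1.03797344e-04 2.37920330e-01] [[ 2.66532276e-05  9.99998879e-01 -1.49724181e-03]
 [ 9.99999955e-01 -2.62076188e-05  2.97638618e-04]
 [ 2.97599045e-04 -1.49724968e-03 -9.99998835e-01]] 0.0881284137883025
```

View pics/scene0.png

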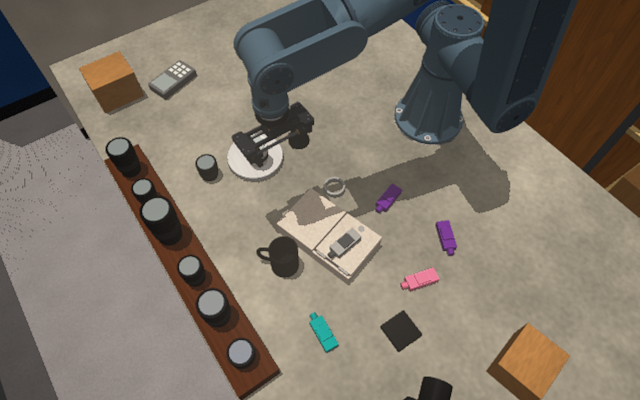

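View pics/side0.png

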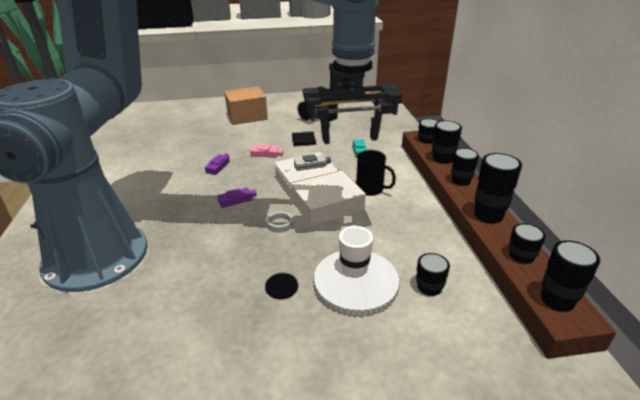

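The steel-grey rail is at scene pixel (345,243) on the white unit. Its look-alikes are purple (389,198), purple (446,237), pink (420,279) and turquoise (323,332). By the description I choose the grey one on the lid, and I'll check that in a close crop.

```bash
cat > h.py <<'E'
import numpy as np,cv2
from cell import *
def ray(cal,u,v,z):
    K=cal['intrinsics'];T=np.array(cal['world_to_cam']);R=T[:3,:3];c=-R.T@T[:3,3]
    d=R.T@np.linalg.inv(K)@np.array([u,v,1.]);return c+d*(z-c[2])/d[2]
def proj(cal,p):
    T=np.array(cal['world_to_cam']);q=T[:3,:3]@np.array(p)+T[:3,3];q=cal['intrinsics']@q;return q[:2]/q[2]
E
python3 - <<'E'
from h import *
z=np.load("scene0.npz");p=z['p'][:,:,::-1];c=p[180:290,255:395];cv2.imwrite("pics/c1.png",cv2.resize(c,None,fx=5,fy=5,interpolation=cv2.INTER_CUBIC))
E
```

```text
(no output)
```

View pics/c1.png

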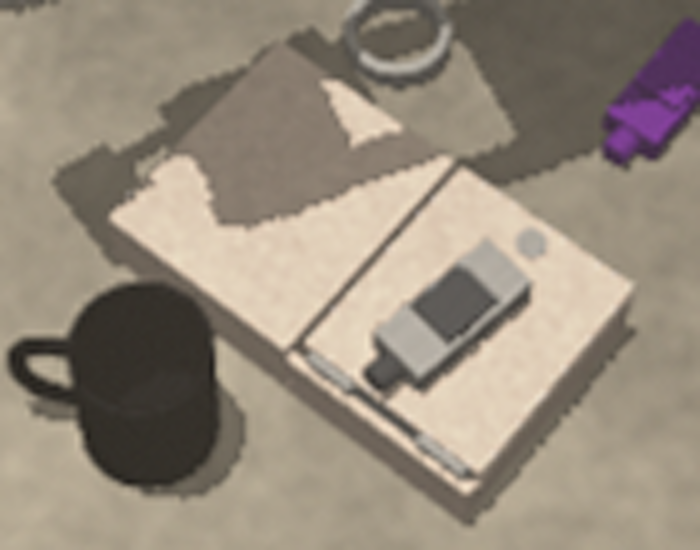

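The crop shows the unit's top corners at about (285,38), (632,287), (470,492) and (110,215). The seam runs (457,163)-(293,350) and the pad is at (532,243). The grey rail with its dark knob lies along (505,258)-(375,375), so the choice is confirmed.

```bash
python3 - <<'E'
from h import *
cal=get_calibration("scene")
for n,u,v,z in [("FD",285,38,.05),("FL",632,287,.05),("BL",470,492,.05),("BD",110,215,.05),("sf",457,163,.05),("sb",293,350,.05),("pad",532,243,.05),
 ("r1",488,238,.072),("r2",530,280,.072),("r3",420,380,.072),("r4",377,333,.072),("knob",375,375,.061)]:
    # resize: pixel centre mapping
    print(n,(ray(cal,(u+.5)/5-.5+255,(v+.5)/5-.5+180,z)*1000).round(1))
# deck depth check
d=np.load("scene0.npz")['d'];c=cal
E
```

```text
FD [491.3  35.7  50. ]
FL [427.9 272.8  50. ]
BL [570.1 316.5  50. ]
BD [635.5  75.4  50. ]
sf [459.5 157.7  50. ]
sb [599.3 199.2  50. ]
pad [455.9 221.   50. ]
r1 [481.9 213.1  72. ]
r2 [478.8 245.7  72. ]
r3 [560.8 258.8  72. ]
r4 [563.4 224.5  72. ]
knob [575.1 239.5  61. ]
```

{"fn": "move_arm", "kwargs": {"twist": [[0,0,-0.86],[0,0,-0.86],[0,0,-0.86],[0,0,0],[0,0,0]], "linear": [[0,0,0],[0,0,0],[0,0,0],[0.9,0.25,0],[0.9,0.2,0]], "gripper": [40,40,40,40,40]}}

```text
time_s: 0.52
eef_pos: [0.5736, 0.0552, 0.2382]
tcp_rot: [[-0.264, 0.964, -0.001], [0.964, 0.264, 0.0], [0.0, -0.001, -1.0]]
force: [0.4, 0.4, 0.0]
gripper_width: 0.057
gripper_force: 0.0
```

{"fn": "move_arm", "kwargs": {"twist": [[0,0,0],[0,0,0],[0,0,0],[0,0,0],[0,0,0]], "linear": [[0.9,0,0],[0.9,0,0],[0.9,0,0],[0.9,0,0],[0.9,0,0]], "gripper": [40,40,40,40,40]}}

```text
time_s: 0.93
eef_pos: [0.5368, 0.1869, 0.2383]
tcp_rot: [[-0.267, 0.964, -0.001], [0.964, 0.267, -0.0], [0.0, -0.001, -1.0]]
force: [-0.3, -0.7, -0.2]
gripper_width: 0.0401
gripper_force: 0.0
```

{"fn": "move_arm", "kwargs": {"twist": [[0,0,0],[0,0,0],[0,0,0],[0,0,0],[0,0,0]], "linear": [[0.9,0,0],[0.9,0,0],[0.9,0,0],[0.5,0,0],[0,0,0]], "gripper": [40,40,40,40,40]}}

```text
time_s: 1.35
eef_pos: [0.5105, 0.281, 0.2382]
tcp_rot: [[-0.27, 0.963, -0.001], [0.963, 0.27, 0.001], [0.001, -0.001, -1.0]]
force: [0.5, -0.1, -0.5]
gripper_width: 0.0401
gripper_force: 0.0
```

```bash
cat >> h.py <<'E'
O=np.array([530,179.]);a=np.deg2rad(15.5);ex=np.array([np.cos(a),np.sin(a)]);ey=np.array([-np.sin(a),np.cos(a)])
def unit(p): d=np.array(p[:2])*1000-O; return np.array([d@ex,d@ey,p[2]*1000]).round(1)
def W(ux,uy,z): return np.r_[(O+ux*ex+uy*ey)/1000,z/1000]
def st():
    s=manip.get_state();print(s['time_s'],"unit",unit(s['eef_pos']),s['tcp_rot'].round(3).tolist() if hasattr(s['tcp_rot'],'round') else s['tcp_rot'],"F",np.round(s['force'],1),s['gripper_width'])
E
python3 - <<'E'
from h import *
st()
p,d=capture("wrist");cv2.imwrite("pics/w1.png",p[:,:,::-1])
c=get_calibration("wrist")
for n,q in dict(pad=W(-60,61,50),sf=W(-75,0,50),sb=W(75,0,50),FL=W(-75,120,50),BL=W(75,120,50)).items():print(n,proj(c,q).round())
E
```

```text
1.35 unit [  8.4 103.5 238.2] [[-0.27, 0.963, -0.001], [0.963, 0.27, 0.001], [0.001, -0.001, -1.0]] F [ 0.5 -0.1 -0.5] 0.04006856292076188
pad [266. 213.]
sf [257. 256.]
sb [369. 257.]
FL [251. 167.]
BL [375. 168.]
```

View pics/w1.png

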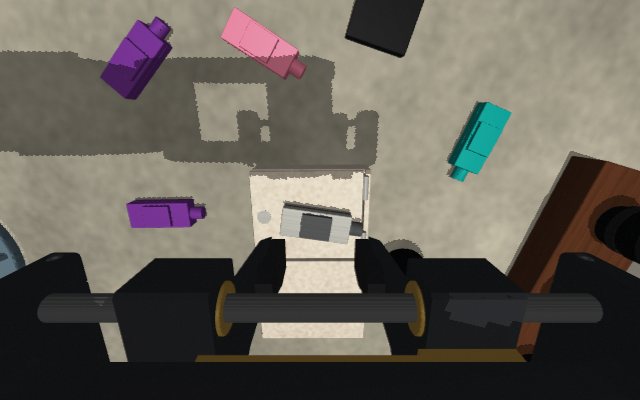

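The wrist view shows the rail's bar at (281-352, 203-243) with its knob to the right at (357,228). The pad is at (264,217) and the seam at row 259, so the unit sits about 3 mm off my scene estimate.

```bash
python3 - <<'E'
from h import *
c=get_calibration("wrist")
for n,u,v,z in [("pad",264,217,50),("seam",312,259.5,50),("FL",250,171,50),("r1",284,203,72),("r2",353,216,72),("r3",348,243,72),("r4",281,235,72),("knob",364,229,61)]:
    print(n,unit(ray(c,u,v,z/1000)))
E
```

```text
pad [-62.6  56.   50. ]
seam [-1.5 -4.4 50. ]
FL [-76.4 115.4  50. ]
r1 [-33.5  81.5  72. ]
r2 [48.4 65.6 72. ]
r3 [43.5 30.3 72. ]
r4 [-38.5  40.7  72. ]
knob [64.2 44.4 61. ]
```

{"fn": "move_arm", "kwargs": {"twist": [[0,0,0],[0,0,0],[0,0,0],[0,0,0],[0,0,0]], "linear": [[0,0,1],[0,0,1],[0,0,1],[0,0,1],[0,0,0.8]], "gripper": [40,40,40,40,40]}}

```text
time_s: 1.82
eef_pos: [0.5113, 0.2766, 0.0922]
tcp_rot: [[-0.266, 0.964, -0.002], [0.964, 0.266, -0.001], [-0.0, -0.002, -1.0]]
force: [0.3, 0.6, -0.1]
gripper_width: 0.0397
gripper_force: 0.0
```

{"fn": "move_arm", "kwargs": {"twist": [[0,0,0],[0,0,0],[0,0,0],[0,0,0],[0,0,0]], "linear": [[0,0,0.4],[0,0,0.4],[0,0,0.3],[0,0,0],[0,0,0]], "gripper": [40,40,40,40,40]}}

```text
time_s: 2.23
eef_pos: [0.5126, 0.2782, 0.0623]
tcp_rot: [[-0.267, 0.964, 0.001], [0.964, 0.267, 0.0], [-0.0, 0.001, -1.0]]
force: [0.9, -0.9, -0.1]
gripper_width: 0.0398
gripper_force: 0.0
```

{"fn": "move_arm", "kwargs": {"twist": [[0,0,0],[0,0,0],[0,0,0],[0,0,0],[0,0,0]], "linear": [[-0.2,0,0.1],[-0.2,0,0],[-0.2,0,0],[-0.2,0,0],[-0.2,0,0]], "gripper": [40,40,40,40,40]}}

```text
time_s: 2.65
eef_pos: [0.5205, 0.2492, 0.0594]
tcp_rot: [[-0.267, 0.964, 0.001], [0.964, 0.267, 0.001], [0.001, 0.001, -1.0]]
force: [-0.6, 4.1, 1.8]
gripper_width: 0.04
gripper_force: 1.7
```

{"fn": "move_arm", "kwargs": {"twist": [[0,0,0],[0,0,0],[0,0,0],[0,0,0],[0,0,0]], "linear": [[-0.2,0,0],[-0.2,0,0],[-0.2,0,0],[-0.2,0,0],[-0.2,0,0]], "gripper": [40,40,40,40,40]}}

```text
time_s: 3.07
eef_pos: [0.5283, 0.22, 0.0589]
tcp_rot: [[-0.267, 0.964, 0.0], [0.964, 0.267, 0.0], [0.0, 0.0, -1.0]]
force: [-2.3, 3.6, 2.8]
gripper_width: 0.0402
gripper_force: 2.2
```

```bash
python3 - <<'E'
from h import *
st()
p,d=capture("scene");c=p[170:290,245:405,::-1];cv2.imwrite("pics/c2.png",cv2.resize(c,None,fx=4,fy=4,interpolation=cv2.INTER_CUBIC))
E
```

```text
3.0667 unit [ 9.3 40.  58.9] [[-0.267, 0.964, 0.0], [0.964, 0.267, 0.0], [0.0, 0.0, -1.0]] F [-2.3  3.6  2.8] 0.04015514964181678
```

View pics/c2.png

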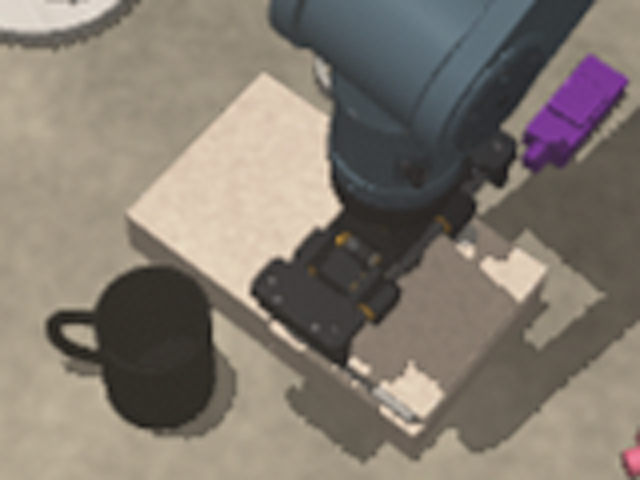

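The hand hides the rail, but a steady push of about 4 N fits a sliding rail. I'll carry on.

{"fn": "move_arm", "kwargs": {"twist": [[0,0,0],[0,0,0],[0,0,0],[0,0,0],[0,0,0]], "linear": [[-0.2,0,0],[-0.2,0,0],[-0.2,0,0],[-0.2,0,0],[-0.2,0,0]], "gripper": [40,40,40,40,40]}}

```text
time_s: 3.53
eef_pos: [0.5361, 0.1909, 0.0587]
tcp_rot: [[-0.267, 0.964, -0.0], [0.964, 0.267, -0.0], [-0.0, -0.0, -1.0]]
force: [-1.6, 2.8, 0.2]
gripper_width: 0.0399
gripper_force: 1.3
```

{"fn": "move_arm", "kwargs": {"twist": [[0,0,0],[0,0,0],[0,0,0],[0,0,0],[0,0,0]], "linear": [[-0.2,0,0],[-0.2,0,0],[-0.2,0,0],[-0.2,0,0],[-0.2,0,0]], "gripper": [40,40,40,40,40]}}

```text
time_s: 3.95
eef_pos: [0.544, 0.162, 0.0586]
tcp_rot: [[-0.267, 0.964, -0.0], [0.964, 0.267, -0.0], [-0.0, -0.0, -1.0]]
force: [-1.0, 4.0, 1.7]
gripper_width: 0.04
gripper_force: 1.8
```

{"fn": "move_arm", "kwargs": {"twist": [[0,0,0],[0,0,0],[0,0,0],[0,0,0],[0,0,0]], "linear": [[-0.15,0,0],[-0.1,0,0],[0,0,0],[0.2,0,0],[0.2,0,0]], "gripper": [40,40,40,40,40]}}

```text
time_s: 4.37
eef_pos: [0.5426, 0.1668, 0.0584]
tcp_rot: [[-0.266, 0.964, -0.0], [0.964, 0.266, -0.001], [-0.0, -0.001, -1.0]]
force: [-0.1, -0.1, 1.1]
gripper_width: 0.04
gripper_force: 0.0
```

{"fn": "move_arm", "kwargs": {"twist": [[0,0,0],[0,0,0],[0,0,0],[0,0,0],[0,0,0]], "linear": [[0,0,-0.5],[0,0,-1],[0,0,-1],[0,0,-1],[0,0,-1]], "gripper": [40,40,40,40,40]}}

```text
time_s: 4.78
eef_pos: [0.5421, 0.1676, 0.1947]
tcp_rot: [[-0.268, 0.963, -0.001], [0.963, 0.268, -0.0], [-0.0, -0.001, -1.0]]
force: [0.5, -0.5, 0.1]
gripper_width: 0.04
gripper_force: 0.0
```

{"fn": "move_arm", "kwargs": {"twist": [[0,0,0],[0,0,0],[0,0,0],[0,0,0],[0,0,0]], "linear": [[1,-0.4,-0.3],[1,-0.5,0],[0.8,-0.5,0],[0,-0.9,0],[0,0,0]], "gripper": [0,0,0,0,0]}}

```text
time_s: 5.2
eef_pos: [0.449, 0.2305, 0.2016]
tcp_rot: [[-0.271, 0.963, -0.004], [0.963, 0.271, -0.001], [-0.0, -0.004, -1.0]]
force: [-0.1, 0.3, 0.3]
gripper_width: 0.0087
gripper_force: 0.0
```

```bash
python3 - <<'E'
from h import *
st()
p,d=capture("wrist");cv2.imwrite("pics/w2.png",p[:,:,::-1])
c=get_calibration("wrist")
print("pad",proj(c,W(-61,58.5,50)).round())
E
```

```text
5.2 unit [-64.3  71.3 201.6] [[-0.271, 0.963, -0.004], [0.963, 0.271, -0.001], [-0.0, -0.004, -1.0]] F [-0.1  0.3  0.3] 0.008749655647429076
pad [321. 200.]
```

View pics/w2.png

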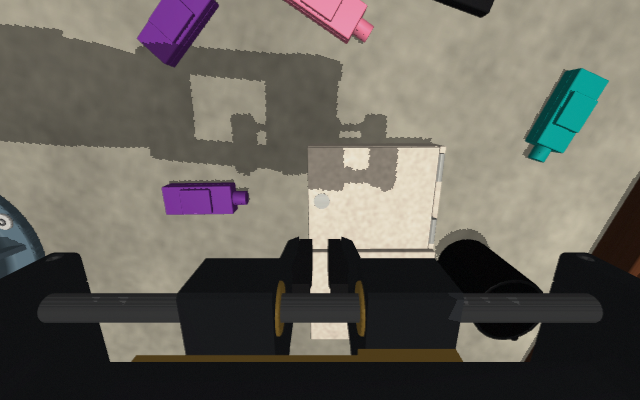

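The lid is empty, and the pad at (321,201) is where I predicted, (321,200). Next I'll check the rail in the scene and side views.

```bash
python3 - <<'E'
from h import *
p,d=capture("scene");q,_=capture("side")
A=cv2.resize(p[180:280,255:405],None,fx=4,fy=4,interpolation=cv2.INTER_CUBIC);B=cv2.resize(q[145:225,265:385],(600,400)[0:2],interpolation=cv2.INTER_CUBIC)[:200*2]
B=cv2.resize(B,(190,127));A[:127,-190:]=B
cv2.imwrite("pics/c3.png",A[:,:,::-1])
E
```

```text
(no output)
```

View pics/c3.png

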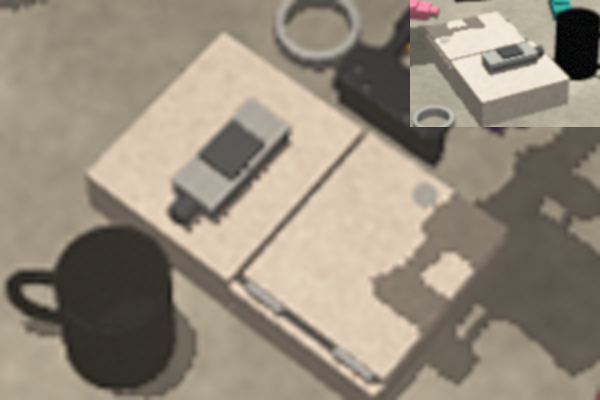

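The rail lies wholly on the deck, at (175-290, 100-222) and parallel to the seam. Now I'll go over the pad with the fingers shut.

{"fn": "move_arm", "kwargs": {"twist": [[0,0,0],[0,0,0],[0,0,0],[0,0,0],[0,0,0]], "linear": [[-0.4,0.1,0],[0,0,0],[0,0,1],[0,0,1],[0,0,1]], "gripper": [0,0,0,0,0]}}

```text
time_s: 5.77
eef_pos: [0.4616, 0.2181, 0.1122]
tcp_rot: [[-0.265, 0.964, 0.002], [0.964, 0.265, 0.0], [-0.0, 0.002, -1.0]]
force: [0.4, 0.1, 0.2]
gripper_width: 0.0004
gripper_force: 0.0
```

{"fn": "move_arm", "kwargs": {"twist": [[0,0,0],[0,0,0],[0,0,0],[0,0,0],[0,0,0]], "linear": [[0,0,0.5],[0,0,0.5],[0,0,0.3],[0,0,0],[0,0,0]], "gripper": [0,0,0,0,0]}}

```text
time_s: 6.18
eef_pos: [0.4604, 0.2183, 0.0736]
tcp_rot: [[-0.266, 0.964, -0.001], [0.964, 0.266, -0.0], [0.0, -0.001, -1.0]]
force: [-0.2, 0.1, 0.8]
gripper_width: 0.0008
gripper_force: 0.0
```

```bash
python3 -c "
from h import *
st()"
```

```text
6.1833 unit [-56.5  56.5  73.6] [[-0.266, 0.964, -0.001], [0.964, 0.266, -0.0], [0.0, -0.001, -1.0]] F [-0.2  0.1  0.8] 0.0008157626806709203
```

{"fn": "move_arm", "kwargs": {"twist": [[0,0,0],[0,0,0],[0,0,0],[0,0,0],[0,0,0]], "linear": [[0.07,-0.15,0],[0,0,0.25],[0,0,0.25],[0,0,0.1],[0,0,0]], "gripper": [0,0,0,0,0]}}

```text
time_s: 6.6
eef_pos: [0.4544, 0.2195, 0.0549]
tcp_rot: [[-0.267, 0.964, -0.001], [0.964, 0.267, -0.0], [0.0, -0.001, -1.0]]
force: [-1.1, -0.3, -0.8]
gripper_width: 0.0004
gripper_force: 0.0
```

{"fn": "move_arm", "kwargs": {"twist": [[0,0,0],[0,0,0],[0,0,0],[0,0,0],[0,0,0]], "linear": [[0,0,0.06],[0,0,0.06],[0,0,0.06],[0,0,0.06],[0,0,0]], "gripper": [0,0,0,0,0]}}

```text
time_s: 7.02
eef_pos: [0.4553, 0.2196, 0.0487]
tcp_rot: [[-0.267, 0.964, 0.0], [0.964, 0.267, 0.0], [-0.0, 0.0, -1.0]]
force: [-1.6, 0.0, 5.6]
gripper_width: 0.0005
gripper_force: 2.7
```

{"fn": "move_arm", "kwargs": {"twist": [[0,0,0],[0,0,0],[0,0,0],[0,0,0],[0,0,0]], "linear": [[0,0,0.04],[0,0,0.04],[0,0,0.04],[0,0,0],[0,0,0]], "gripper": [0,0,0,0,0]}}

```text
time_s: 7.43
eef_pos: [0.4553, 0.2196, 0.0455]
tcp_rot: [[-0.267, 0.964, 0.0], [0.964, 0.267, 0.0], [-0.0, 0.0, -1.0]]
force: [-1.4, -0.2, 5.9]
gripper_width: 0.0002
gripper_force: 3.1
```

{"fn": "move_arm", "kwargs": {"twist": [[0,0,0],[0,0,0],[0,0,0],[0,0,0],[0,0,0]], "linear": [[0,0,0.04],[0,0,0.03],[0,0,0],[0,0,0],[0,0,0]], "gripper": [0,0,0,0,0]}}

```text
time_s: 7.85
eef_pos: [0.4553, 0.2197, 0.0434]
tcp_rot: [[-0.267, 0.964, 0.001], [0.964, 0.267, 0.0], [-0.0, 0.001, -1.0]]
force: [-1.0, -1.4, 6.2]
gripper_width: 0.0005
gripper_force: 3.3
```

{"fn": "move_arm", "kwargs": {"twist": [[0,0,0],[0,0,0],[0,0,0],[0,0,0],[0,0,0]], "linear": [[0,0,0.03],[0,0,0],[0,0,-0.2],[0,0,-0.2],[0,0,-0.2]], "gripper": [0,0,0,0,0]}}

```text
time_s: 8.27
eef_pos: [0.4558, 0.2197, 0.0607]
tcp_rot: [[-0.267, 0.964, 0.002], [0.964, 0.267, 0.0], [-0.0, 0.002, -1.0]]
force: [2.3, 0.8, 2.1]
gripper_width: 0.0004
gripper_force: 1.4
```

{"fn": "move_arm", "kwargs": {"twist": [[0,0,0],[0,0,0],[0,0,0],[0,0,0],[0,0,0]], "linear": [[0,0,-0.2],[0,0,-0.2],[0,0,-0.2],[0,0,-0.2],[0,0,-0.2]], "gripper": [0,0,0,0,0]}}

```text
time_s: 8.68
eef_pos: [0.4544, 0.2194, 0.0901]
tcp_rot: [[-0.267, 0.964, -0.001], [0.964, 0.267, -0.0], [0.0, -0.001, -1.0]]
force: [0.8, -0.4, -0.1]
gripper_width: 0.0003
gripper_force: 0.0
```

{"fn": "move_arm", "kwargs": {"twist": [[0,0,0],[0,0,0],[0,0,0],[0,0,0],[0,0,0]], "linear": [[0,0,-0.3],[0,0,-0.6],[0,0,-1],[0,0,-1],[0,0,-1]], "gripper": [0,0,0,0,0]}}

```text
time_s: 9.1
eef_pos: [0.4541, 0.2194, 0.2081]
tcp_rot: [[-0.267, 0.964, -0.002], [0.964, 0.267, -0.0], [0.0, -0.002, -1.0]]
force: [0.2, 0.2, -0.5]
gripper_width: 0.0008
gripper_force: 0.0
```

{"fn": "move_arm", "kwargs": {"twist": [[0,0,0],[0,0,0],[0,0,0],[0,0,0],[0,0,0]], "linear": [[0,-0.9,-0.5],[0,-0.9,0],[0,-0.9,0],[0,0,0],[0,0,0]], "gripper": [0,0,0,0,0]}}

```text
time_s: 9.52
eef_pos: [0.3761, 0.1979, 0.2223]
tcp_rot: [[-0.267, 0.964, 0.0], [0.964, 0.267, 0.0], [-0.0, 0.001, -1.0]]
force: [0.2, 0.1, 0.5]
gripper_width: 0.0002
gripper_force: 0.0
```

```bash
python3 - <<'E'
from h import *
st()
p,d=capture("scene");q,_=capture("side")
A=cv2.resize(p[170:290,255:405],(600,480),interpolation=cv2.INTER_CUBIC);B=cv2.resize(q[140:230,260:400],(600,386),interpolation=cv2.INTER_CUBIC)
o=np.zeros((480,800,3),np.uint8);o[:,:400]=cv2.resize(A,(400,320))[0:320].copy().__class__((0,)) if 0 else 0
o[:320,:400]=cv2.resize(A,(400,320));o[:257,400:]=cv2.resize(B,(400,257))
cv2.imwrite("pics/c4.png",o[:320,:,::-1])
E
```

```text
9.5167 unit [-143.3   59.3  222.3] [[-0.267, 0.964, 0.0], [0.964, 0.267, 0.0], [-0.0, 0.001, -1.0]] F [0.2 0.1 0.5] 0.0002324866727122551
```

View pics/c4.png

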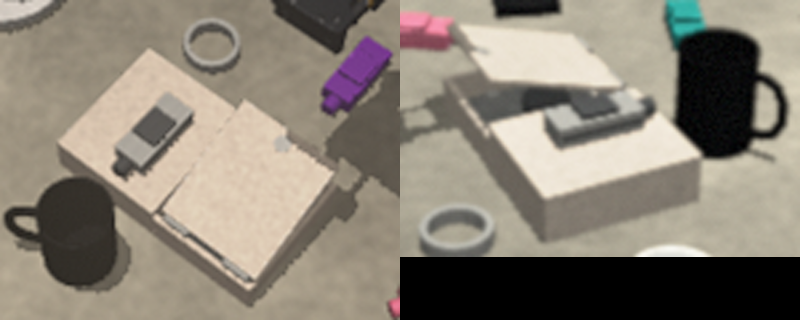

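The lid stands ajar, the rail is on the deck at (115-190, 95-175) in the left panel, the ring and mug haven't moved, and the hand is clear.

```bash
python3 -c "
from cell import order
print(order.job_done())"
```

```text
the job is handed in; nothing more can be done
None
```

The job is handed in: the rail lies wholly on the fixed deck, the lid is unlatched and sprung ajar, the hand is clear, and nothing else appears disturbed in the last views.

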